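# Close up the stacking sewing box on the cutting table

## Task

Close up the stacking tin sewing box: first tip the lid, which stands unsteadily on its long edge, over onto its underside so that it lies flat with its handle up, then stack the lift-out tray on the base box and the lid on the tray. Turn each piece so that the notch under it drops over the key of the piece below, and set it down gently (lowered in, not dropped) until it sits level and fully home all round, then let go. Leave the base box and everything else on the table where it stands.

Things in the scene. Friction and masses are not known exactly. Their poses are not given: they have to be found in the camera images.
- base_box: Bottom tier: open grey-blue tin box, 150 x 110 mm outside, 60 mm high, 4 mm walls, full of thread reels (at least 18 mm below the rim), 0.9 kg, standing on the table. Origin: centre of its underside; x along its length to the key end, z up. The tray is home when its origin is 50 mm above this one and the x axes point the same way.
- base_key (a point): Middle of the top of the base box's key: a tab 24 mm wide (along y), 16 mm deep, that stands 12 mm in from the inside of the +x short wall at its middle, top flush with the rim. 65 mm from the box's centre along its x, 60 mm up.
- tray: Lift-out tray of the same tin and outline (150 x 110 mm), 58 mm high, level on the table, 0.35 kg. Origin: centre of its underside; x along its length to its key end, z up. Its foot (lowest 10 mm) drops inside the rim below and its outer wall then stands on that rim. Inside: floor at 12 mm, 45 mm free each side of the grip; bobbins at both ends, over 37 mm from the middle.
- tray_key (a point): Middle of the top of the tray's own key, for the lid: same tab as the base box's, top flush with the tray's rim; 65 mm from the tray's centre along its x, 58 mm up, straight above the tray's notch.
- tray_notch (a point): Notch under the tray, at the underside, 62 mm from its centre along its x: cut in the foot at the middle of the +x end, 34 mm wide at the bottom narrowing to 28 mm, open at the end; it goes over the 24 mm key below. The foot is tapered: inside the rim below it has 5 mm play a side at its bottom, 2 mm at its top.
- tray_grip (a point): Middle of the top of the tray's wooden grip: an upright flat bar along the tray's x, 76 mm long, 12 mm thick (along y), top 47 mm above the tray's origin (11 mm below the rim), reaching down to the floor.
- lid: Lid of the same tin and outline, 0.24 kg. Origin: centre of its underside; x along its length to the notch end, y across, z out of the handle side. 0 to 10 mm: same foot and notch as the tray's; 10 to 28 mm: solid cap 150 x 110 mm. It starts stood free on its long -y edge: y up, 110 mm high, origin 55 mm up. Home on the tray: origin 48 mm above the tray's, x axes the same way.
- lid_top (a point): Middle of the upper long edge of the lid's handle-side face as it stands (lid frame 0, 55, 28 mm), 110 mm up. A light push just below here along the lid's -z, over 10 to 15 degrees, makes it fall onto its underside, its origin ending about 50 mm further that way.
- lid_handle (a point): Middle of the lid's wooden bar handle, 49 mm above its underside: bar along the lid's x, 100 mm long, 12 mm thick (along y), 18 mm deep (40 to 58 mm above the underside), on two 10 mm posts 40 mm either side of the middle.
- lid_mark (a point): Small pressed mark on the lid's top face straight above its notch: 65 mm from the lid's centre along its x, 28 mm above its underside.
- cone: Bystander, leave alone: cream thread cone standing upright, 60 mm across at the foot, 130 mm high, close beside a long side of the base box. Origin: centre of its underside.
- weight: Bystander, leave alone: round steel pattern weight, 60 mm across, 34 mm high with its knob, by the end of the base box. Origin: centre of its underside.
- pin_tin: Bystander, leave alone: flat closed tin, 96 x 64 x 23 mm, beside the tray. Origin: centre of its underside, x along its length.
- cutter: Bystander, leave alone: rotary cutter lying flat, 160 mm long, 31 mm wide, 45 mm high at the blade, beside the tray. Origin: at the table, near its middle, x towards the blade.
- spool: Bystander, leave alone: large thread spool standing upright, 50 mm across, 60 mm high, past one end of the lid. Origin: centre of its underside.
- tape: Bystander, leave alone: round white tape measure lying flat, 60 mm across, 23 mm high, past the other end of the lid. Origin: centre of its underside.
- shears: Bystander, leave alone: dressmaker's shears lying flat, 210 mm long, 90 mm wide over the handles, 14 mm high, between the robot and the box. Origin: near the pivot at table height, x towards the points.
There are look-alikes about, which are no part of the job. Leave any yellow look-alike of the tray alone.

How it is judged (in metres and radians):
On the way, in this order (a step that is already met when the one before it is completed fails the run):
1. the lid lies flat on the table on its underside, handle up, let go and at rest (angle between lid's own z axis and vertical below 0.08 rad and height (world z) of lid below 0.008 m and height (world z) of lid_mark above 0.02 m and linear speed of lid below 0.02 m/s and angular speed of lid below 0.2 rad/s and contact force between the fingers and lid below 0.3 N), for 0.2 s.
2. the tray sits home on the base box, key in notch, let go, with the lid still off (z of tray in the frame of base_box between 0.047 and 0.052 m and horizontal distance between tray and base_box below 0.006 m and horizontal distance between tray_key and base_key below 0.007 m and angle between tray's own z axis and vertical below 0.04 rad and linear speed of tray below 0.02 m/s and angular speed of tray below 0.2 rad/s and contact force between the fingers and tray below 0.3 N and horizontal distance between lid and tray above 0.06 m), for 0.2 s.
At the end, for the whole second after the job is handed in: Tray on base box and lid on tray, handle up: each level within 2 degrees, home in height within 2 to 3 mm, its centre within 6 mm and key mark within 7 mm of those below, let go and at rest; base box and bystanders within 25 mm of their starts, cone and spool upright (z of tray in the frame of base_box between 0.047 and 0.052 m and horizontal distance between tray and base_box below 0.006 m and horizontal distance between tray_key and base_key below 0.007 m and angle between each of tray, lid, base_box's own z axis and vertical below 0.04 rad and z of lid in the frame of tray between 0.045 and 0.05 m and horizontal distance between lid and tray below 0.006 m and horizontal distance between lid_mark and tray_key below 0.007 m and height (world z) of lid_mark above 0.11 m and linear speed of each of tray, lid, base_box below 0.02 m/s and angular speed of each of tray, lid below 0.2 rad/s and contact force between the fingers and tray below 0.3 N and contact force between the fingers and lid below 0.3 N and distance of each of base_box, cone, weight, pin_tin, cutter, spool, tape, shears from where it was at the start of the episode below 0.025 m and angle between each of cone, spool's own z axis and vertical below 0.2 rad); the robot touches nothing.
It fails at once if a bystander or the base box is shifted more than 25 mm (distance of any of cone, weight, pin_tin, cutter, spool, tape, shears, base_box from where it was at the start of the episode above 0.025 m).
It fails at once if the cone or the spool is knocked over (angle between any of cone, spool's own z axis and vertical above 0.5 rad).
It fails at once if the tray or the lid is dropped onto the stack (comes down on it faster than 0.5 m/s) ((linear speed of tray above 0.5 m/s and horizontal distance between tray and base_box below 0.05 m and z of tray in the frame of base_box below 0.08 m) or (linear speed of lid above 0.5 m/s and horizontal distance between lid and tray below 0.05 m and z of lid in the frame of tray below 0.078 m)).
It also fails if it takes over 69 s, if anything falls off the work surface, if the arm or the gripper's body presses on something with over 40 N, if the wrist force passes 120 N, or if a joint passes its speed limit or range.

## Robot

A 6-joint arm with a two-finger parallel gripper is mounted at the origin on the work surface. World frame = base frame: x ahead of the robot, y to its left, z up, the work surface at z = 0. Lengths are in m, angles in degrees, forces in N, time in s.
With the tool pointing down it reaches from about 0.375 to 0.9 m from the base axis. Payload 3.1 kg.
Tool frame: the origin (TCP) lies on the centre line of the jaws, within the pads' length; the fingertips stand 25 mm ahead of it and the grasp point (between the pads) lies 6 mm ahead of it; z points along the fingers, y is the line along which they close (so a half turn about z gives the same grasp; the last joint's range is limited). The gripper opens to 87 mm and grips with 3 to 60 N. Pads are 19 mm wide; open, the fingers measure 117 mm over their backs; the gripper's body (75 mm by 190 mm) begins 51 mm behind the grasp point.
Start: joints at [65.059, 30.224, 82.088, -0, 67.689, -10.227], TCP at [0.159, 0.604, 0.248] pointing down, gripper open.
Joint ranges: [-176.69, 176.69], [-43.24, 126.21], [12.49, 139.97], [-82, 262], [0, 151.66], [-163.58, 163.58]. Speed limits (degrees/s): [159.86, 159.86, 180, 180, 180, 180].

## Interface

Orientations are given as a 3x3 rotation matrix whose columns are the frame's x, y, z axes.
In Python, from rig import * gives the robot as it stands.
- The arm moves only by the tool step_arm, never from a script. Its argument "steps" is a list of rows, each a list of 7 numbers: the shift along the tool's x, y, z normalised to -1 to 1, where 1 is 0.3 m, then the turn, a rotation vector about the tool's x, y, z normalised to -1 to 1, where 1 is 45 degrees, then the gripper's target within -1 to 1 (shut at 1, half-way at 0, fully open at -1). A call has 1 to 8 rows; each row is the pose to reach, as a shift and turn from the pose commanded when the call began, along the tool's axes at that moment; what a row does not reach only later rows make up. A row lasts 1/12 s, in which the tool goes at most 41.7 mm and 7.16 degrees, less where a joint would pass 70% of its speed; a pose out of reach is approached as far as the arm can. A call with a number of a shift or a turn outside -1 to 1 is refused whole. A call with a gripper value outside its range is refused whole. The fingers move at their own pace and stop on an object; the grip force is fixed at half the most. Time passes only in rows, so rows that repeat a pose let the fingers close. It gives the time, the measured TCP pose, the force, the opening and the grip force at its end, in the units of the state.
- read_state(): the state, without advancing time (a new reading comes with each control period).
- capture(name): name is "scene" or "top" or "wrist"; returns a dict with "image" (384x512x3 uint8, red, green, blue), "vertical_fov" (degrees; the focal length in pixels is half the picture's height over the tangent of half this angle, whatever the lens; pixels are square), "cx", "cy" (the principal point, pixels), "world_from_camera" (4x4, takes a point from camera to world coordinates); the wrist camera has in their place "T_tool_cam" (4x4, takes a point from camera to tool coordinates, whose origin is the TCP and whose axes are the flange's). Camera axes: x right, y down, z forward; pixel columns grow to the right and rows downward; lengths in m; the calibration is good to about 2 mm. A picture is of the moment at which its call begins: read the wrist's pose just before it. There is no depth.
- hand_in(): hands the job in; it is judged then, once.
The state is a dict: "time_s": time; "joint_positions": joint angles; "qvel": joint speeds; "tau": joint torques, N m; "position": TCP position; "tcp_rot": TCP orientation; "force": force on the tool from outside, world axes, zero at the start; "moment": the same for the moment, N m; "opening": opening from 0.0 (shut) to 1.0 (fully open); "grasp_force": force on a finger pad.
Only numpy, scipy, OpenCV 4.12 (cv2) and the standard library are available. Lean on these libraries where they do the work, as an engineer would, in place of code of your own. Each camera call takes 0.05 s, during which the arm holds its last target. There are 200 camera calls.

## Working session

There is one attempt and no reset: what is moved stays moved. The work goes in short steps, Python scripts to look and compute and a tool call to move; the robot and the scene stay as the last step left them, time stands still between calls to the robot, and variables do not carry over. Pictures are saved under pics/ and viewed, at most 10 in all, crops included, and the job is handed in when it is done.

Besides the shell and the picture viewer there is one more tool, called after "Emit:" as name(argument=value, ...) on one line, values as JSON. step_arm: Moves the arm, as the interface text tells. Scaled input: -1 to 1 covers 0.3 m each way for a shift and 45 degrees each way for a turn. Its arguments: {"type":"object","properties":{"steps":{"type":"array"}},"required":["steps"]}

```bash
mkdir -p pics; ls
cat > h.py <<'E'
from rig import *
import numpy as np, cv2, pickle
def snap(n,f):
    s=read_state(); c=capture(n); c['state']=s
    if 'world_from_camera' not in c:
        T=np.eye(4);T[:3,:3]=s['tcp_rot'];T[:3,3]=s['position'];c['world_from_camera']=T@np.array(c['T_tool_cam'])
    cv2.imwrite(f'pics/{f}.png',c['image'][:,:,::-1]); pickle.dump(c,open(f'pics/{f}.pkl','wb')); return c
def load(f): return pickle.load(open(f'pics/{f}.pkl','rb'))
def px2w(c,u,v,z):
    f=c['image'].shape[0]/2/np.tan(np.radians(c['vertical_fov'])/2); T=np.array(c['world_from_camera'])
    d=T[:3,:3]@np.array([(u-c['cx'])/f,(v-c['cy'])/f,1]); o=T[:3,3]
    return o+d*(z-o[2])/d[2]
def w2px(c,p):
    f=c['image'].shape[0]/2/np.tan(np.radians(c['vertical_fov'])/2); T=np.linalg.inv(c['world_from_camera'])
    q=T[:3,:3]@np.array(p)+T[:3,3]; return np.array([c['cx']+f*q[0]/q[2],c['cy']+f*q[1]/q[2]])
E
python3 - <<'E'
from h import *
for n in('scene','top'):
    c=snap(n,n+'0'); print(n,np.round(c['world_from_camera'],3).tolist(),c['vertical_fov'])
a=load('scene0')['image'];b=load('top0')['image']
cv2.imwrite('pics/s.png',cv2.resize(a,(800,600),interpolation=2)[:,:,::-1]);cv2.imwrite('pics/t.png',cv2.resize(b,(800,600),interpolation=2)[:,:,::-1])
s=read_state();print(s['time_s'],s['position'],np.round(s['tcp_rot'],3).tolist(),s['opening'])
E
```

```text
pics
scene [[-0.689, 0.462, -0.558, 1.205], [0.724, 0.42, -0.547, 0.702], [-0.018, -0.781, -0.624, 0.862], [0.0, 0.0, 0.0, 1.0]] 49.26940027289579
top [[-0.026, -0.991, 0.13, 0.347], [-1.0, 0.027, 0.004, 0.02], [-0.007, -0.13, -0.992, 1.304], [0.0, 0.0, 0.0, 1.0]] 46.865360174245
0.1 [0.15846689 0.60394146 0.24667658] [[-0.967, 0.254, -0.001], [0.254, 0.967, -0.002], [0.0, -0.002, -1.0]] 0.9986940933367902
```

View pics/t.png

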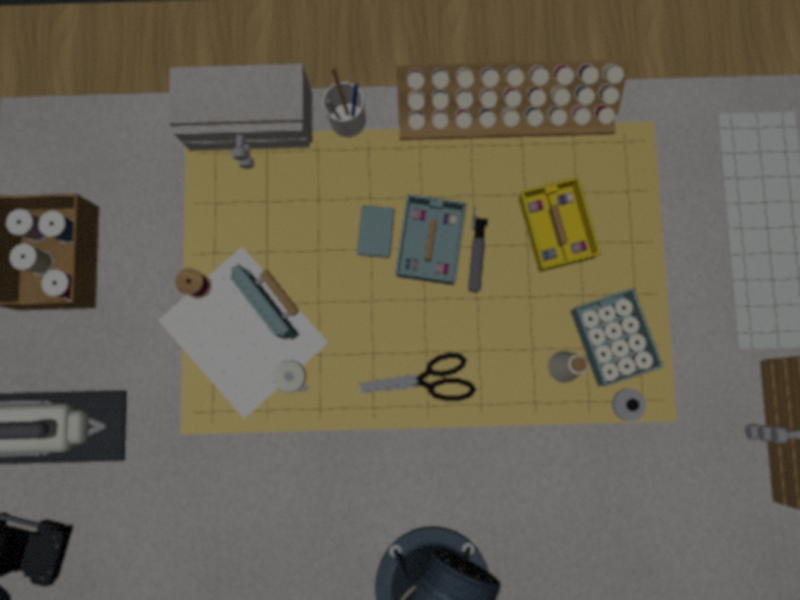

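View pics/s.png

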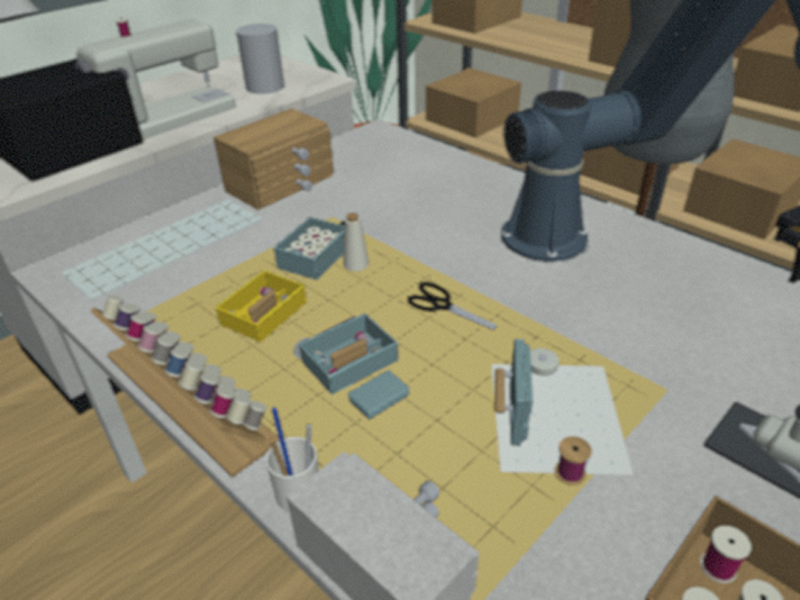

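The top view (800x600) shows the teal tray at (432,240), beside the pin tin (376,231) and the cutter (478,255). A yellow tray stands at (558,225). The base box with reels is at (617,337), with the cone and weight beside it. The lid stands at (265,300) with its handle to the upper right. Tray candidates are the teal one at (432,240) and the yellow one at (558,225). The teal one fits: same tin, and beside the pin tin and cutter. I'll confirm it in one enlarged picture.

Run:
```python
from h import *
t=load('top0');s=load('scene0')
def crop(c,u,v,w): # centre in orig px
    k=400/w; h=w*.75; im=c['image'][int(v-h/2):int(v+h/2),int(u-w/2):int(u+w/2)]
    return cv2.resize(im,(400,300),interpolation=cv2.INTER_CUBIC)
a=crop(t,276,154,80);b=crop(t,394,216,80);c=crop(t,170,190,80);d=crop(s,340,250,100)
m=np.vstack([np.hstack([a,b]),np.hstack([c,d])])
m=np.clip(m.astype(float)*1.3,0,255).astype('uint8')
cv2.imwrite('pics/m.png',m[:,:,::-1])
for n,u,v,z in [('tray',432,240,.058),('base',617,337,.06),('lid',265,300,.11),('cone',567,366,.0),('weight',629,404,0.03),('shears',420,380,0),('spool',192,282,.06),('tape',290,376,.02),('cutter',478,255,.02),('pin',376,231,.023)]:
    print(n,px2w(t,u*.64,v*.64,z).round(3))
```

```text
tray [ 0.621 -0.017  0.058]
base [ 0.434 -0.344  0.06 ]
lid [0.511 0.278 0.11 ]
cone [ 0.386 -0.265  0.   ]
weight [ 0.313 -0.367  0.03 ]
shears [0.367 0.011 0.   ]
spool [0.554 0.422 0.06 ]
tape [0.38  0.251 0.02 ]
cutter [ 0.598 -0.104  0.02 ]
pin [0.649 0.087 0.023]
```

View pics/m.png

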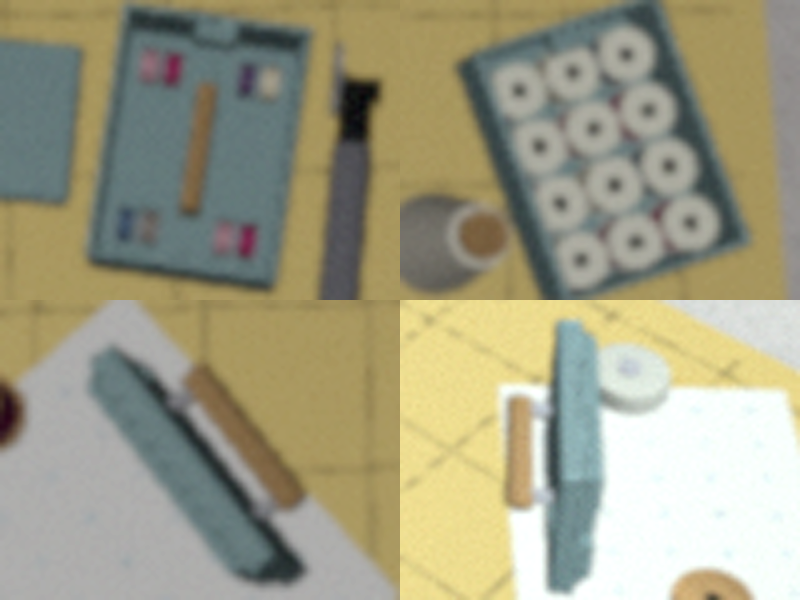

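The crops confirm it: the teal tray (top left) has its key tab at the far end (215,33). The base box (top right) has its gap and tab at the upper end (about 550,45). The lid stands with its handle facing the upper right, so its +x, from y × z, points upper left towards the spool.

Run:
```python
from h import *
t=load('top0')
def quad(cs,u0,v0,z,name):
    P=np.array([px2w(t,u0+x/5,v0+y/5,z)[:2] for x,y in cs])
    c=P.mean(0); x=(P[0]+P[1]-P[2]-P[3])/2; y=(P[0]+P[3]-P[1]-P[2])/2
    print(name,c.round(4),'L,W',np.linalg.norm(x).round(3),np.linalg.norm(y).round(3),'yaw',np.degrees(np.arctan2(x[1],x[0])).round(1),np.degrees(np.arctan2(y[1],y[0])).round(1)-90)
quad([(128,8),(312,33),(275,288),(90,262)],236,124,.058,'tray')
quad([(60,65),(255,0),(345,240),(160,303)],354,186,.06,'base')
a=px2w(t,130+113/5,160+48/5,.11);b=px2w(t,130+268/5,160+268/5,.11);print('lid edge',a.round(3),b.round(3),(a+b)/2,np.linalg.norm(a-b),np.degrees(np.arctan2(*(a-b)[1::-1])))
a=px2w(t,130+195/5,160+72/5,.06);b=px2w(t,130+292/5,160+200/5,.06);print('handle',(a+b)/2,np.linalg.norm(a-b),np.degrees(np.arctan2(*(a-b)[1::-1])))
```

```text
tray [ 0.6215 -0.0169] L,W 0.151 0.107 yaw -9.9 -9.599999999999994
base [ 0.4321 -0.3443] L,W 0.143 0.114 yaw 18.2 16.900000000000006
lid edge [0.574 0.325 0.11 ] [0.451 0.24  0.11 ] [0.51240544 0.28239036 0.11      ] 0.1494790835930092 34.52990379967333
handle [0.53082888 0.26309827 0.06      ] 0.09298216929015088 36.3086217106793
```

Emit:
step_arm(steps=[[-0.9, -0.5, 0, 0, 0, 0.89, 1], [-0.9, -0.5, 0, 0, 0, 0.89, 1], [-0.9, -0.5, 0, 0, 0, 0.89, 1], [-0.9, -0.5, 0, 0, 0, 0.89, 1], [-0.9, -0.5, 0, 0, 0, 0.89, 1], [-0.9, -0.5, 0, 0, 0, 0.89, 1], [-0.9, -0.5, 0, 0, 0, 0.89, 1], [-0.9, -0.5, 0, 0, 0, 0.89, 1]])

```text
time_s: 0.77
position: [0.3851, 0.3875, 0.2473]
tcp_rot: [[-0.574, 0.819, 0.001], [0.819, 0.574, -0.002], [-0.002, 0.0, -1.0]]
force: [0.2, 0.4, 0.2]
opening: 0.48
grasp_force: 0.0
```

Emit:
step_arm(steps=[[-0.68, 0.145, 0, 0, 0, 0, 1], [-0.68, 0.145, 0, 0, 0, 0, 1], [-0.68, 0.145, 0, 0, 0, 0, 1], [-0.68, 0.145, 0, 0, 0, 0, 1], [-0.68, 0.145, 0, 0, 0, 0, 1], [-0.68, 0.145, 0.41, 0, 0, 0, 1], [-0.68, 0.145, 0.41, 0, 0, 0, 1], [-0.68, 0.145, 0.41, 0, 0, 0, 1]])

```text
time_s: 1.43
position: [0.5359, 0.2482, 0.1233]
tcp_rot: [[-0.575, 0.818, 0.001], [0.818, 0.575, 0.0], [-0.0, 0.001, -1.0]]
force: [0.2, 0.2, -0.0]
opening: 0.007
grasp_force: 0.0
```

Run:
```python
from h import *
c=snap('top','top1');print(c['state']['position'],c['state']['opening'],c['state']['joint_positions'])
c2=snap('wrist','w1')
im=c['image'][140:250,120:270]
cv2.imwrite('pics/t1.png',np.hstack([cv2.resize(im,(400,300),interpolation=2),cv2.resize(c2['image'],(400,300))])[:,:,::-1])
```

```text
[0.53587151 0.24816343 0.12333138] 0.006591340088315864 [ 1.40123879e+01  3.70145182e+01  9.31702453e+01  7.35126377e-03
  4.97324522e+01 -2.10903348e+01]
```

View pics/t1.png

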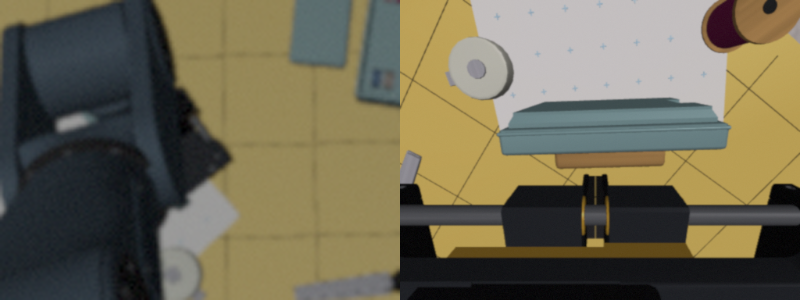

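The wrist view shows the lid standing square across the tool's x, its upper edge at about (615,140), just ahead of the closed fingers. Nothing stands behind it except paper. I'll push gently along tool +x.

Emit:
step_arm(steps=[[0.05, 0, 0, 0, 0, 0, 1], [0.075, 0, 0, 0, 0, 0, 1], [0.09, 0, 0, 0, 0, 0, 1], [0.105, 0, 0, 0, 0, 0, 1], [0.12, 0, 0, 0, 0, 0, 1], [0.135, 0, 0, 0, 0, 0, 1], [0.15, 0, 0, 0, 0, 0, 1], [0.165, 0, 0, 0, 0, 0, 1]])

```text
time_s: 2.2
position: [0.5063, 0.2902, 0.1251]
tcp_rot: [[-0.577, 0.817, 0.001], [0.817, 0.577, 0.0], [-0.0, 0.001, -1.0]]
force: [-0.2, 0.3, 0.1]
opening: 0.007
grasp_force: 0.0
```

Run:
```python
from h import *
c=snap('wrist','w2');print(c['state']['force'])
g=c['image'].mean(1)[:,];print(np.abs(c['image'].astype(int)-load('w1')['image']).mean())
im=c['image'];hsv=cv2.cvtColor(im,cv2.COLOR_RGB2HSV);m=(hsv[...,0]>80)&(hsv[...,0]<105)&(hsv[...,1]>40)&(hsv[...,2]>60)
m=m.astype('uint8')*255;n,l,st,ce=cv2.connectedComponentsWithStats(m);
for i in range(1,n):
    if st[i,4]>300:print(st[i],ce[i])
```

```text
[-0.17055411  0.34195126  0.09785464]
22.276485866970486
[  154    47   197   145 22996] [253.73530179 116.87584797]
```

Emit:
step_arm(steps=[[0.12, 0, -0.05, 0, 0, 0, 0.1], [0.08, 0, -0.15, 0, 0, 0, 0.1], [0.08, 0, -0.3, 0, 0, 0, 0.1], [0.08, 0, -0.4, 0, 0, 0, 0.1], [0.08, 0, -0.45, 0, 0, 0, 0.1], [0.08, 0, -0.45, 0, 0, 0, 0.1]])

```text
time_s: 2.75
position: [0.495, 0.3104, 0.2643]
tcp_rot: [[-0.577, 0.817, 0.009], [0.817, 0.577, 0.004], [-0.002, 0.01, -1.0]]
force: [0.1, 0.2, 0.2]
opening: 0.37
grasp_force: 0.0
```

Run:
```python
from h import *
c=snap('wrist','w3');print(c['state']['position'],np.round(c['T_tool_cam'],3).tolist(),c['vertical_fov'])
cv2.imwrite('pics/w3v.png',c['image'][:,:,::-1])
```

```text
[0.49497911 0.31039516 0.26426223] [[0.0, -0.957, -0.289, 0.08], [1.0, 0.0, 0.0, 0.0], [-0.0, -0.289, 0.957, -0.138], [0.0, 0.0, 0.0, 1.0]] 67.38003739398164
```

View pics/w3v.png

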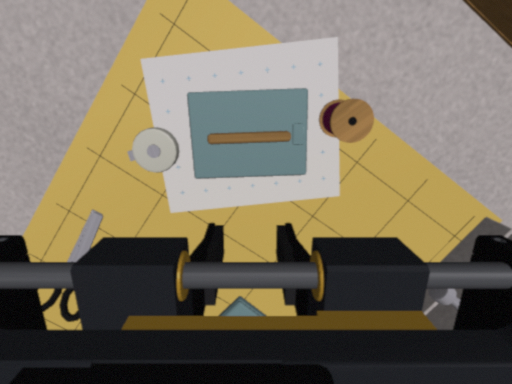

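The lid lies flat, handle up, on the paper, with its mark at the right end (297,133). The top-face corners are at about (188,93), (307,88), (308,176) and (195,178).

Emit:
step_arm(steps=[[-0.57, -0.14, 0, 0, 0, 1, 0.1], [-0.57, -0.14, 0, 0, 0, 1, 0.1], [-0.57, -0.14, 0, 0, 0, 1, 0.1], [-0.57, -0.14, 0, 0, 0, 1, 0.1], [-0.57, -0.14, 0, 0, 0, 1, 0.1], [-0.57, -0.14, 0, 0, 0, 1, 0.1], [-0.57, -0.14, 0, 0, 0, 1, 0.1]])

```text
time_s: 3.38
position: [0.5563, 0.1436, 0.257]
tcp_rot: [[0.178, 0.984, -0.005], [0.984, -0.178, -0.0], [-0.001, -0.005, -1.0]]
force: [-0.1, -0.3, 0.1]
opening: 0.449
grasp_force: 0.0
```

Emit:
step_arm(steps=[[-0.5, 0.3, 0, 0, 0, 1, 0.1], [-0.5, 0.3, 0, 0, 0, 1, 0.1], [-0.5, 0.3, 0, 0, 0, 1, 0.1], [-0.5, 0.3, 0, 0, 0, 1, 0.1], [-0.5, 0.3, 0, 0, 0, 1, 0.1], [-0.5, 0.3, 0, 0, 0, 1, 0.1], [-0.5, 0.3, 0, 0, 0, 1, 0.1]])

```text
time_s: 3.97
position: [0.6193, -0.0193, 0.2566]
tcp_rot: [[0.821, 0.57, -0.005], [0.571, -0.821, 0.001], [-0.003, -0.004, -1.0]]
force: [-0.0, -0.1, -0.4]
opening: 0.451
grasp_force: 0.0
```

Emit:
step_arm(steps=[[0, 0, 0, 0, 0, 1, 0.1], [0, 0, 0, 0, 0, 1, 0.1], [0, 0, 0, 0, 0, 1, 0.1], [0, 0, 0, 0, 0, 1, 0.1], [0, 0, 0, 0, 0, 1, 0.1], [0, 0, 0, 0, 0, 1, 0.1], [0, 0, 0, 0, 0, 1, 0.1], [0, 0, 0, 0, 0, 1, 0.1]])

```text
time_s: 4.63
position: [0.6189, -0.0176, 0.257]
tcp_rot: [[0.985, -0.17, -0.005], [-0.17, -0.985, 0.001], [-0.005, -0.0, -1.0]]
force: [0.2, 0.2, 0.4]
opening: 0.45
grasp_force: 0.0
```

Run:
```python
from h import *
c=snap('wrist','w4');print(c['state']['position'],c['state']['joint_positions'],c['state']['opening'])
cv2.imwrite('pics/w4v.png',cv2.resize(c['image'][20:230,110:390],(800,600),interpolation=2)[:,:,::-1])
```

```text
[ 0.6189189  -0.01757997  0.25700863] [-1.19528377e+01  2.92951321e+01  8.21719481e+01 -3.65838452e-03
  6.88072497e+01  8.78587809e+01] 0.45017960448559763
```

View pics/w4v.png

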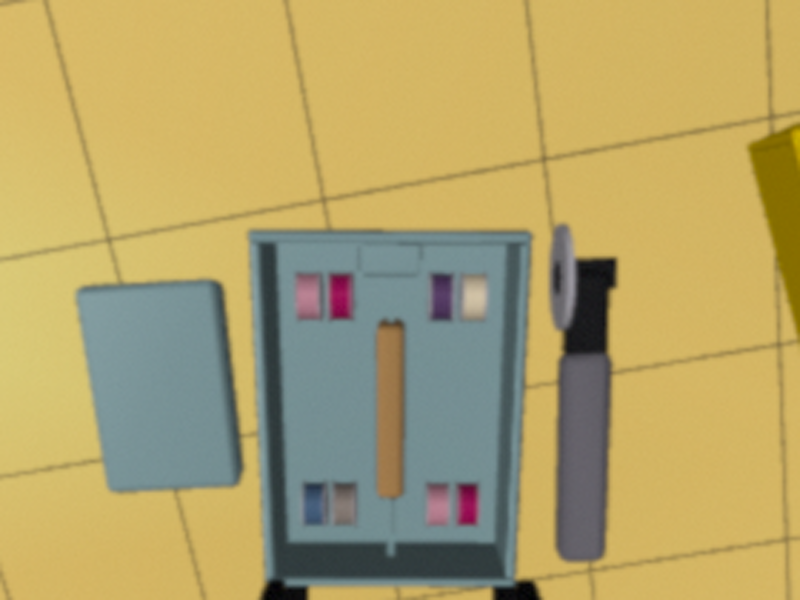

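The tray's key tab is at the far end (390,260). The grip runs from (390,322) to (390,496). The rim corners are at about (249,233), (530,234), (517,582) and (267,582).

```bash
cat >> h.py <<'E'
def meas(c,pts,z,name,u0=0,v0=0,k=1):
    P=np.array([px2w(c,u0+x/k,v0+y/k,z)[:2] for x,y in pts]); R=np.array(c['state']['tcp_rot']); p=c['state']['position']
    if len(P)==4:
        x=(P[0]+P[1]-P[2]-P[3])/2; y=(P[0]+P[3]-P[1]-P[2])/2
        print(name,P.mean(0).round(4),'LW',np.linalg.norm(x).round(4),np.linalg.norm(y).round(4),'yaw',np.degrees([np.arctan2(x[1],x[0]),np.arctan2(y[1],y[0])-np.pi/2]).round(2))
    else:
        x=P[0]-P[-1]; print(name,P.mean(0).round(4),'L',np.linalg.norm(x).round(4),'yaw',np.degrees(np.arctan2(x[1],x[0])).round(2))
    d=np.array([*P.mean(0),p[2]])-p; print('   shift tool xyz m',(R.T@d).round(4),'tool yaw',np.degrees(np.arctan2(R[1,0],R[0,0])).round(2))
E
python3 - <<'E'
from h import *
c=load('w4');k=800/280
meas(c,[(249,233),(530,234),(517,582),(267,582)],.058,'tray',110,20,k)
meas(c,[(390.5,322),(390,497)],.047,'grip',110,20,k)
meas(c,[(390.5,260)],.058,'key',110,20,k)
c=load('w3')
# lid +x is to image right: order corners (+x,+y),(+x,-y),(-x,-y),(-x,+y)
meas(c,[(307,88),(308,176),(195,178),(188,93)],.028,'lid')
meas(c,[(291,136),(208,139)],.058,'handle')
E
```

```text
tray [ 0.6271 -0.0149] LW 0.1475 0.1102 yaw [-9.57 -9.88]
   shift tool xyz m [ 0.0076 -0.0041 -0.    ] tool yaw -9.81
grip [ 0.6277 -0.0146] L 0.0763 yaw -10.14
   shift tool xyz m [ 0.0081 -0.0044 -0.    ] tool yaw -9.81
key [ 0.69   -0.0258] L 0.0 yaw 0.0
   shift tool xyz m [ 0.0714 -0.004  -0.0003] tool yaw -9.81
lid [0.4732 0.3455] LW 0.1485 0.1093 yaw [36.84 37.99]
   shift tool xyz m [ 0.0413  0.0025 -0.0001] tool yaw 125.24
handle [0.4724 0.3461] L 0.098 yaw 37.24
   shift tool xyz m [ 0.0422  0.0021 -0.0001] tool yaw 125.24
```

Emit:
step_arm(steps=[[0.026, -0.014, 0.14, 0, 0, 0, 0.1], [0.026, -0.014, 0.28, 0, 0, 0, 0.1], [0.026, -0.014, 0.42, 0, 0, 0, 0.1], [0.026, -0.014, 0.52, 0, 0, 0, 0.1], [0.026, -0.014, 0.56, 0, 0, 0, 0.1], [0.026, -0.014, 0.62, 0, 0, 0, 0.1], [0.026, -0.014, 0.7, 0, 0, 0, 0.1], [0.026, -0.014, 0.7, 0, 0, 0, 0.1]])

```text
time_s: 5.35
position: [0.6259, -0.0144, 0.0458]
tcp_rot: [[0.986, -0.169, -0.008], [-0.169, -0.986, 0.001], [-0.008, -0.0, -1.0]]
force: [-1.1, 0.4, 0.4]
opening: 0.451
grasp_force: 0.0
```

Emit:
step_arm(steps=[[0, 0, 0, 0, 0, 0, 1], [0, 0, 0, 0, 0, 0, 1], [0, 0, 0, 0, 0, 0, 1], [0, 0, 0, 0, 0, 0, 1], [0, 0, 0, 0, 0, 0, 1], [0, 0, 0, 0, 0, 0, 1], [0, 0, 0, 0, 0, 0, 1]])

```text
time_s: 5.93
position: [0.6293, -0.015, 0.0509]
tcp_rot: [[0.985, -0.17, 0.002], [-0.17, -0.985, -0.0], [0.002, 0.0, -1.0]]
force: [-0.4, -0.6, 6.8]
opening: 0.134
grasp_force: 30.0
```

Run:
```python
from h import *
s=read_state();print(s['position'],s['force'],s['opening'],s['moment'])
```

```text
[ 0.62931647 -0.01500911  0.05093783] [-0.39108754 -0.62903757  6.84901774] 0.13358033908204583 [-0.0298366   0.32109207 -0.0830878 ]
```

Emit:
step_arm(steps=[[0, 0, -0.05, 0, 0, 0, 1], [0, 0, -0.1, 0, 0, 0, 1], [0, 0, -0.1, 0, 0, 0, 1]])

```text
time_s: 6.18
position: [0.6297, -0.0149, 0.0813]
tcp_rot: [[0.986, -0.169, 0.003], [-0.169, -0.986, -0.001], [0.003, 0.0, -1.0]]
force: [1.1, -0.1, -3.5]
opening: 0.134
grasp_force: 30.0
```

Emit:
step_arm(steps=[[0, 0, -0.12, 0, 0, 0, 1], [0, 0, -0.24, 0, 0, 0, 1], [0, 0, -0.36, 0, 0, 0, 1], [0, 0, -0.48, 0, 0, 0, 1], [-0.04, 0.08, -0.57, 0, 0, -0.1, 1], [-0.1, 0.18, -0.63, 0, 0, -0.2, 1], [-0.16, 0.29, -0.63, 0, 0, -0.3, 1], [-0.22, 0.4, -0.63, 0, 0, -0.4, 1]])

```text
time_s: 6.85
position: [0.5424, -0.1225, 0.269]
tcp_rot: [[0.989, 0.149, 0.002], [0.149, -0.989, -0.001], [0.001, 0.001, -1.0]]
force: [-0.6, -0.4, -4.3]
opening: 0.136
grasp_force: 30.0
```

Emit:
step_arm(steps=[[-0.08, 0.11, 0, 0, 0, -0.1, 1], [-0.16, 0.22, 0, 0, 0, -0.2, 1], [-0.24, 0.33, 0, 0, 0, -0.207, 1], [-0.32, 0.44, 0, 0, 0, -0.207, 1], [-0.4, 0.55, 0, 0, 0, -0.207, 1], [-0.48, 0.66, 0, 0, 0, -0.207, 1], [-0.55, 0.77, 0, 0, 0, -0.207, 1], [-0.6, 0.83, 0, 0, 0, -0.207, 1]])

```text
time_s: 7.52
position: [0.3987, -0.3979, 0.2673]
tcp_rot: [[0.954, 0.299, -0.001], [0.299, -0.954, -0.002], [-0.001, 0.001, -1.0]]
force: [1.4, -0.5, -4.1]
opening: 0.137
grasp_force: 30.0
```

Emit:
step_arm(steps=[[-0.1, -0.1, 0, 0, 0, 0, 1], [-0.12, -0.14, 0, 0, 0, 0, 1], [-0.12, -0.14, 0, 0, 0, 0, 1], [-0.12, -0.14, 0, 0, 0, 0, 1]])

```text
time_s: 7.85
position: [0.3527, -0.364, 0.2674]
tcp_rot: [[0.954, 0.3, -0.001], [0.3, -0.954, 0.002], [-0.0, -0.002, -1.0]]
force: [0.7, -0.3, -3.5]
opening: 0.134
grasp_force: 30.0
```

Run:
```python
from h import *
c=snap('wrist','w5');print(c['state']['position'],c['state']['joint_positions'],c['state']['opening'])
cv2.imwrite('pics/w5v.png',cv2.resize(c['image'],(800,600),interpolation=2)[:,:,::-1])
```

```text
[ 0.35269508 -0.36400348  0.26741708] [-5.85620669e+01  1.97124945e+01  9.73591145e+01  1.52303756e-02
  6.30639356e+01  1.39447008e+01] 0.13371295924769494
```

View pics/w5v.png

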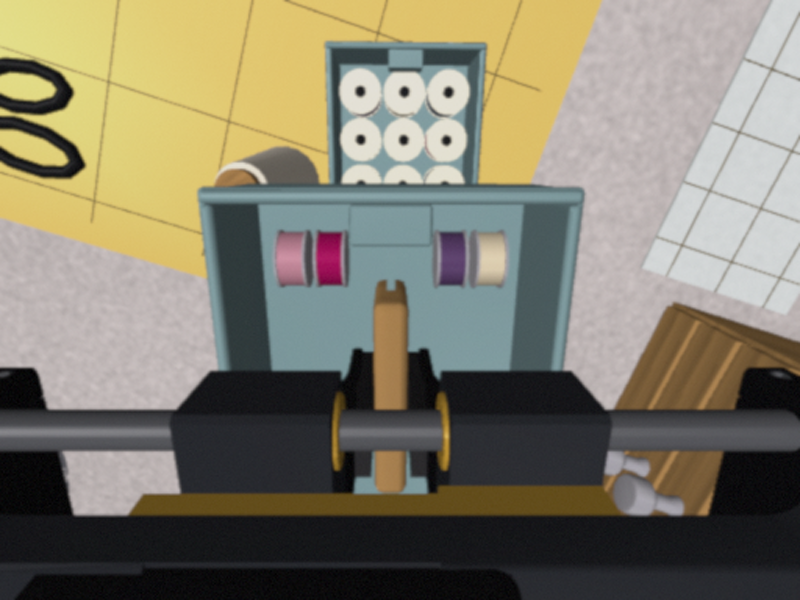

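The tray hangs level. Beyond it the base's key end shows outer corners (326,43) and (486,43), and the base's key tab at (405,58). The tray rim's front corners are (200,191) and (582,190), and its key is at (391,226).

Run:
```python
from h import *
c=load('w5');k=800/512
g=c['image'].astype(int)
for row in (40,70,100,110):
    print(row,[ (i,g[row,i].tolist()) for i in list(range(206,220,2))+list(range(298,314,2))][::1] if row==100 else '')
p=lambda x,y:px2w(c,x/k,y/k,.06)[:2]
A,B=p(326,43),p(486,43);K=p(405,58);Ls,Rs=p(332,183),p(478,183)
print('end width',np.linalg.norm(A-B),'end mid',(A+B)/2,'key',K)
yaw_end=np.arctan2(*(A-B)[::-1])-np.pi/2; sl=(A+B-Ls-Rs)/2
print('yaw end',np.degrees(yaw_end),'yaw sides',np.degrees(np.arctan2(sl[1],sl[0])),'side width',np.linalg.norm(Ls-Rs))
y=np.arctan2(sl[1],sl[0])
for yy in(y,yaw_end):
    d=np.array([np.cos(yy),np.sin(yy)]);print('centre from end',(A+B)/2-.075*d,'from key',K-.065*d)
z=c['state']['position'][2]+.007
R=c['state']['tcp_rot'];T=lambda x,y:(R.T@(px2w(c,x/k,y/k,z)-c['state']['position'])).round(4)
print('tray corners in tool',T(200,191),T(582,190),'key',T(391,226))
```

```text
40 
70 
100 [(206, [224, 196, 109]), (208, [224, 196, 109]), (210, [163, 164, 138]), (212, [121, 146, 149]), (214, [61, 75, 77]), (216, [47, 58, 59]), (218, [76, 95, 97]), (298, [73, 89, 91]), (300, [74, 89, 92]), (302, [83, 103, 105]), (304, [125, 151, 155]), (306, [133, 135, 119]), (308, [218, 188, 103]), (310, [221, 192, 103]), (312, [221, 192, 104])]
110 
end width 0.10927962131085595 end mid [ 0.5065172  -0.32571691] key [ 0.49756568 -0.3279478 ]
yaw end 17.45443565371757 yaw sides 17.629403585908786 side width 0.10846745148135031
centre from end [ 0.43503955 -0.34843134] from key [ 0.43561838 -0.34763363]
centre from end [ 0.43497052 -0.34821296] from key [ 0.43555855 -0.34744437]
tray corners in tool [ 0.0725 -0.0542 -0.0069] [ 0.0728  0.0538 -0.0072] key [ 0.0626 -0.0001 -0.007 ]
```

Emit:
step_arm(steps=[[0.1, 0.01, 0, 0, 0, 0, 1], [0.2, 0.022, 0, 0, 0, 0, 1], [0.286, 0.032, 0, 0, 0, 0, 1], [0.286, 0.032, 0, 0, 0, 0, 1], [0.286, 0.032, 0.12, 0, 0, 0, 1], [0.286, 0.032, 0.24, 0, 0, 0, 1], [0.286, 0.032, 0.34, 0, 0, 0, 1], [0.286, 0.032, 0.34, 0, 0, 0, 1]])

```text
time_s: 8.57
position: [0.4361, -0.3449, 0.1604]
tcp_rot: [[0.953, 0.303, -0.009], [0.303, -0.953, 0.01], [-0.005, -0.012, -1.0]]
force: [0.1, 1.1, -5.9]
opening: 0.136
grasp_force: 30.0
```

Emit:
step_arm(steps=[[0, 0, 0.05, 0, 0, 0, 1], [0, 0, 0.1, 0, 0, 0, 1], [0, 0, 0.14, 0, 0, 0, 1], [0, 0, 0.14, 0, 0, 0, 1], [0, 0, 0.14, 0, 0, 0, 1]])

```text
time_s: 8.98
position: [0.4392, -0.3488, 0.1253]
tcp_rot: [[0.953, 0.302, 0.001], [0.302, -0.953, -0.001], [0.0, 0.001, -1.0]]
force: [0.2, -0.4, -4.0]
opening: 0.13
grasp_force: 30.0
```

Emit:
step_arm(steps=[[-0.004, -0.006, 0.01, 0, 0, 0, 1], [-0.004, -0.006, 0.03, 0, 0, 0, 1], [-0.004, -0.006, 0.044, 0, 0, 0, 1], [-0.004, -0.006, 0.044, 0, 0, 0, 1]])

```text
time_s: 9.32
position: [0.4365, -0.3465, 0.111]
tcp_rot: [[0.953, 0.302, -0.001], [0.302, -0.953, 0.001], [-0.0, -0.001, -1.0]]
force: [0.6, -0.8, -3.8]
opening: 0.132
grasp_force: 30.0
```

Emit:
step_arm(steps=[[0.002, 0.001, 0.01, 0, 0, 0, 1], [0.002, 0.001, 0.02, 0, 0, 0, 1], [0.002, 0.001, 0.03, 0, 0, 0, 1], [0.002, 0.001, 0.037, 0, 0, 0, 1], [0.002, 0.001, 0.037, 0, 0, 0, 1], [0.002, 0.001, 0.037, 0, 0, 0, 1]])

```text
time_s: 9.82
position: [0.4374, -0.347, 0.1009]
tcp_rot: [[0.953, 0.302, 0.0], [0.302, -0.953, -0.0], [0.0, 0.0, -1.0]]
force: [-0.9, 1.6, 3.7]
opening: 0.136
grasp_force: 30.0
```

Contact came at the home height (TCP at 0.1009, and 0.051 above the tray origin makes 0.050). Releasing.

Emit:
step_arm(steps=[[0, 0, 0, 0, 0, 0, 0.1], [0, 0, 0, 0, 0, 0, 0.1], [0, 0, 0, 0, 0, 0, 0.1], [0, 0, 0, 0, 0, 0, 0.1], [0, 0, 0, 0, 0, 0, 0.1], [0, 0, -0.05, 0, 0, 0, 0.1], [0, 0, -0.15, 0, 0, 0, 0.1], [0, 0, -0.27, 0, 0, 0, 0.1]])

```text
time_s: 10.48
position: [0.4362, -0.3457, 0.18]
tcp_rot: [[0.953, 0.301, -0.004], [0.301, -0.953, 0.005], [-0.002, -0.006, -1.0]]
force: [0.3, -0.6, -0.2]
opening: 0.446
grasp_force: 0.0
```

Emit:
step_arm(steps=[[0, 0, -0.1, 0, 0, 0, 0.1], [0, 0, -0.2, 0, 0, 0, 0.1], [0, 0, -0.32, 0, 0, 0, 0.1], [0, 0, -0.38, 0, 0, 0, 0.1], [0, 0, -0.38, 0, 0, 0, 0.1]])

```text
time_s: 10.9
position: [0.4393, -0.349, 0.3004]
tcp_rot: [[0.953, 0.302, 0.007], [0.302, -0.953, -0.008], [0.004, 0.01, -1.0]]
force: [0.2, -0.1, -1.0]
opening: 0.45
grasp_force: 0.0
```

Run:
```python
from h import *
c=snap('wrist','w6');print(c['state']['position'],c['state']['joint_positions'],c['state']['opening'])
cv2.imwrite('pics/w6v.png',cv2.resize(c['image'][20:260,96:416],(800,600),interpolation=2)[:,:,::-1])
```

```text
[ 0.43932433 -0.34901571  0.30043961] [-4.98767226e+01  2.16423023e+01  8.81275083e+01  3.46196168e-03
  6.95940845e+01  2.25602244e+01] 0.44998052708343605
```

View pics/w6v.png

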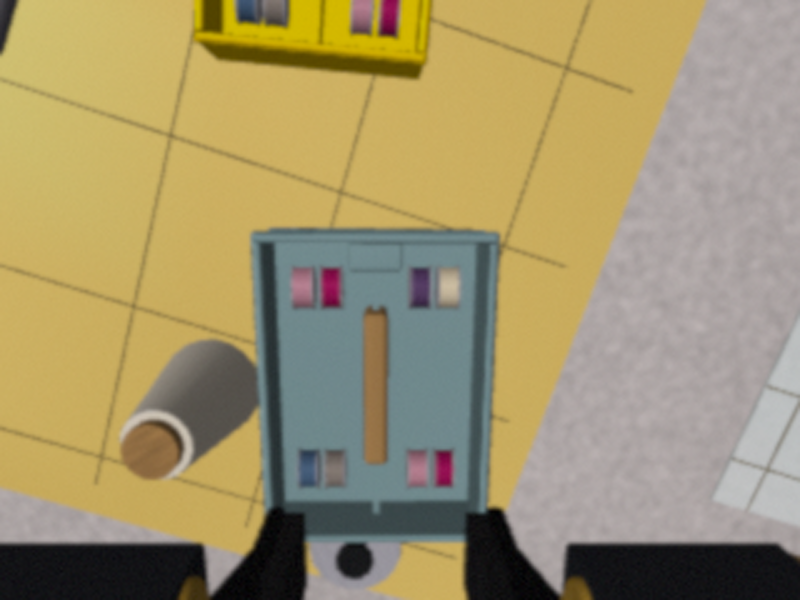

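The tray sits flush on the base with no base rim showing. Its rim corners are at about (252,233), (499,233), (489,541) and (268,541), and its key is at (375,257). I'll measure this as the target for the lid.

Run:
```python
from h import *
c=load('w6')
meas(c,[(252,232),(499,233),(489,541),(269,541)],.108,'tray',96,20,2.5)
meas(c,[(375,308),(375,464)],.097,'grip',96,20,2.5)
meas(c,[(375.5,257)],.108,'key',96,20,2.5)
```

```text
tray [ 0.4356 -0.3484] LW 0.1496 0.11 yaw [18.05 17.33]
   shift tool xyz m [-0.0033 -0.0017 -0.    ] tool yaw 17.56
grip [ 0.4365 -0.3468] L 0.0779 yaw 17.36
   shift tool xyz m [-0.0021 -0.003  -0.    ] tool yaw 17.56
key [ 0.4966 -0.3283] L 0.0 yaw 0.0
   shift tool xyz m [ 0.0609 -0.0025  0.0002] tool yaw 17.56
```

Emit:
step_arm(steps=[[0.4, -1, 0.05, 0, 0, 0, 0], [0.4, -1, 0.05, 0, 0, 0, 0], [0.4, -1, 0.05, 0, 0, 0, 0], [0.4, -1, 0.05, 0, 0, 0, 0], [0.4, -1, 0.05, 0, 0, 0, 0], [0.4, -1, 0.05, 0, 0, 0, 0], [0.4, -1, 0.05, 0, 0, 0, 0], [0.4, -1, 0.05, 0, 0, 0, 0]])

```text
time_s: 11.62
position: [0.4594, -0.0215, 0.2783]
tcp_rot: [[0.953, 0.302, -0.005], [0.302, -0.953, 0.002], [-0.004, -0.003, -1.0]]
force: [-0.4, -0.2, 0.2]
opening: 0.498
grasp_force: 0.0
```

Emit:
step_arm(steps=[[0.4, -1, 0, 0, 0, -0.1, 0], [0.4, -1, 0, 0, 0, -0.2, 0], [0.4, -1, 0, 0, 0, -0.3, 0], [0.4, -1, 0, 0, 0, -0.43, 0], [0.4, -1, 0, 0, 0, -0.43, 0], [0.4, -1, 0, 0, 0, -0.43, 0], [0.4, -1, 0, 0, 0, -0.43, 0], [0.4, -1, 0, 0, 0, -0.43, 0]])

```text
time_s: 12.28
position: [0.4839, 0.3004, 0.278]
tcp_rot: [[0.799, 0.602, -0.003], [0.602, -0.799, -0.0], [-0.003, -0.002, -1.0]]
force: [0.4, -0.8, -0.3]
opening: 0.5
grasp_force: 0.0
```

Emit:
step_arm(steps=[[0.06, -0.142, 0, 0, 0, 0, 0], [0.06, -0.142, 0, 0, 0, 0, 0], [0.06, -0.142, 0, 0, 0, 0, 0], [0.06, -0.142, 0, 0, 0, 0, 0]])

```text
time_s: 12.62
position: [0.473, 0.3418, 0.2784]
tcp_rot: [[0.799, 0.601, -0.003], [0.601, -0.799, -0.002], [-0.004, -0.0, -1.0]]
force: [0.3, -1.0, 0.3]
opening: 0.497
grasp_force: 0.0
```

Run:
```python
from h import *
c=snap('wrist','w7');print(c['state']['position'],c['state']['joint_positions'],c['state']['opening'])
cv2.imwrite('pics/w7v.png',cv2.resize(c['image'][20:260,96:416],(800,600),interpolation=2)[:,:,::-1])
```

```text
[0.47300183 0.34183228 0.27841402] [ 2.49124016e+01  2.51426685e+01  8.59845362e+01 -4.76308334e-02
  6.90953474e+01  7.79537331e+01] 0.49734970408657714
```

View pics/w7v.png

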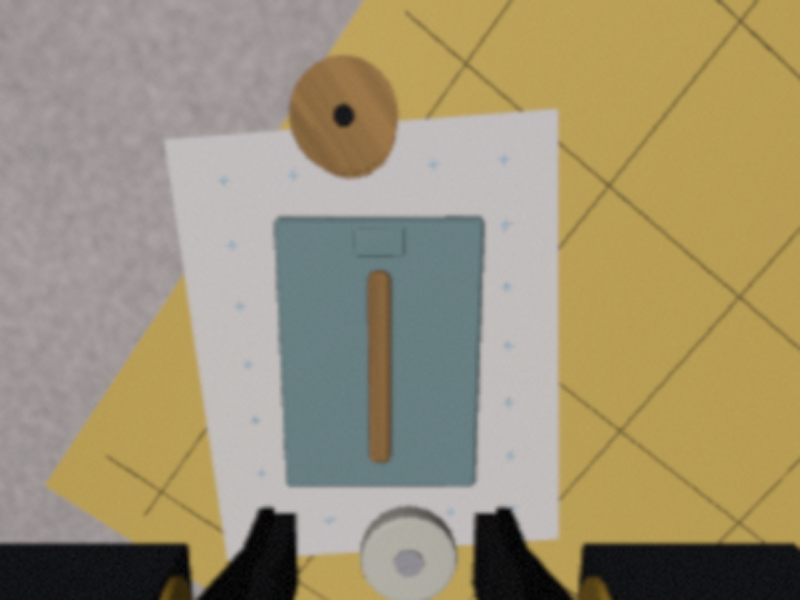

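The lid is flat with its mark at the far end (379,242), and its handle runs from (379,270) to (380,463). The cap corners are at (275,217), (484,217), (475,486) and (288,486).

Run:
```python
from h import *
c=load('w7')
meas(c,[(275,217),(484,217),(475,486),(288,486)],.028,'lid',96,20,2.5)
meas(c,[(379,270),(380,463)],.058,'handle',96,20,2.5)
meas(c,[(379,242)],.028,'mark',96,20,2.5)
```

```text
lid [0.4726 0.3447] LW 0.1491 0.108 yaw [37.32 37.  ]
   shift tool xyz m [ 0.0014 -0.0026 -0.    ] tool yaw 36.98
handle [0.4726 0.3451] L 0.0998 yaw 37.17
   shift tool xyz m [ 0.0017 -0.0029 -0.    ] tool yaw 36.98
mark [0.5217 0.3826] L 0.0 yaw 0.0
   shift tool xyz m [ 0.0634 -0.0033 -0.0003] tool yaw 36.98
```

Emit:
step_arm(steps=[[0.005, -0.009, 0.12, 0, 0, 0, 0], [0.005, -0.009, 0.25, 0, 0, 0, 0], [0.005, -0.009, 0.38, 0, 0, 0, 0], [0.005, -0.009, 0.5, 0, 0, 0, 0], [0.005, -0.009, 0.6, 0, 0, 0, 0], [0.005, -0.009, 0.65, 0, 0, 0, 0], [0.005, -0.009, 0.65, 0, 0, 0, 0]])

```text
time_s: 13.25
position: [0.4715, 0.342, 0.0812]
tcp_rot: [[0.801, 0.598, -0.008], [0.598, -0.801, -0.004], [-0.009, -0.002, -1.0]]
force: [-0.5, -0.1, -0.3]
opening: 0.498
grasp_force: 0.0
```

Emit:
step_arm(steps=[[0, 0, 0.02, 0, 0, 0, 0], [0, 0, 0.045, 0, 0, 0, 0], [0, 0, 0.065, 0, 0, 0, 0], [0, 0, 0.075, 0, 0, 0, 0], [0, 0, 0.075, 0, 0, 0, 0], [0, 0, 0.075, 0, 0, 0, 0]])

```text
time_s: 13.75
position: [0.4739, 0.3456, 0.0632]
tcp_rot: [[0.8, 0.601, 0.001], [0.601, -0.8, 0.0], [0.001, 0.0, -1.0]]
force: [-0.4, -0.0, 0.4]
opening: 0.495
grasp_force: 0.0
```

Emit:
step_arm(steps=[[0, 0, 0, 0, 0, 0, 1], [0, 0, 0, 0, 0, 0, 1], [0, 0, 0, 0, 0, 0, 1], [0, 0, 0, 0, 0, 0, 1], [0, 0, 0, 0, 0, 0, 1], [0, 0, 0, 0, 0, 0, 1], [0, 0, 0, 0, 0, 0, 1]])

```text
time_s: 14.33
position: [0.4737, 0.3455, 0.0628]
tcp_rot: [[0.8, 0.601, 0.0], [0.601, -0.8, 0.0], [0.0, -0.0, -1.0]]
force: [-0.5, 0.3, 1.9]
opening: 0.135
grasp_force: 30.0
```

Emit:
step_arm(steps=[[0, 0, -0.05, 0, 0, 0, 1], [0, 0, -0.15, 0, 0, 0, 1], [0, 0, -0.27, 0, 0, 0, 1], [0, 0, -0.39, 0, 0, 0, 1], [0, 0, -0.51, 0, 0, 0, 1], [0, 0, -0.63, 0, 0, 0, 1], [0, 0, -0.72, 0, 0, 0, 1], [0, 0, -0.72, 0, 0, 0, 1]])

```text
time_s: 15.0
position: [0.4766, 0.3469, 0.2849]
tcp_rot: [[0.799, 0.601, 0.011], [0.601, -0.8, 0.005], [0.012, 0.002, -1.0]]
force: [1.0, 0.6, -2.7]
opening: 0.13
grasp_force: 30.0
```

Emit:
step_arm(steps=[[-0.06, 0.07, 0, 0, 0, 0, 1], [-0.15, 0.17, 0, 0, 0, 0, 1], [-0.24, 0.27, 0, 0, 0, 0, 1], [-0.33, 0.38, 0, 0, 0, 0, 1], [-0.42, 0.48, 0, 0, 0, 0, 1], [-0.51, 0.58, 0, 0, 0, 0, 1], [-0.6, 0.69, 0, 0, 0, 0, 1], [-0.7, 0.8, 0, 0, 0, 0, 1]])

```text
time_s: 15.67
position: [0.4487, 0.0297, 0.2772]
tcp_rot: [[0.799, 0.601, -0.003], [0.601, -0.799, 0.0], [-0.002, -0.002, -1.0]]
force: [-0.0, 0.2, -2.9]
opening: 0.135
grasp_force: 30.0
```

Emit:
step_arm(steps=[[-0.09, 0.1, 0, 0, 0, 0.1, 1], [-0.18, 0.21, 0, 0, 0, 0.2, 1], [-0.27, 0.31, 0, 0, 0, 0.3, 1], [-0.36, 0.41, 0, 0, 0, 0.43, 1], [-0.45, 0.51, 0, 0, 0, 0.43, 1], [-0.54, 0.62, 0, 0, 0, 0.43, 1], [-0.63, 0.72, 0, 0, 0, 0.43, 1], [-0.7, 0.8, 0, 0, 0, 0.43, 1]])

```text
time_s: 16.33
position: [0.4251, -0.2894, 0.2769]
tcp_rot: [[0.954, 0.3, -0.002], [0.3, -0.954, 0.001], [-0.002, -0.001, -1.0]]
force: [1.1, 0.0, -2.8]
opening: 0.135
grasp_force: 30.0
```

Emit:
step_arm(steps=[[-0.01, 0.1, 0, 0, 0, 0, 1], [-0.02, 0.18, 0, 0, 0, 0, 1], [-0.02, 0.19, 0, 0, 0, 0, 1], [-0.02, 0.19, 0.06, 0, 0, 0, 1], [-0.02, 0.19, 0.15, 0, 0, 0, 1], [-0.02, 0.19, 0.23, 0, 0, 0, 1], [-0.02, 0.19, 0.25, 0, 0, 0, 1], [-0.02, 0.19, 0.25, 0, 0, 0, 1]])

```text
time_s: 17.0
position: [0.4361, -0.3405, 0.2005]
tcp_rot: [[0.953, 0.302, -0.005], [0.302, -0.953, 0.007], [-0.003, -0.008, -1.0]]
force: [-0.8, 0.4, -2.6]
opening: 0.133
grasp_force: 30.0
```

Run:
```python
from h import *
c=snap('wrist','w8');s=read_state();R=s['tcp_rot'];print(s['position'],np.degrees(np.arctan2(R[1,0],R[0,0])),s['force'])
print(R.T@(np.array([.4364,-.3474,.161])-s['position']))
```

```text
[ 0.43723276 -0.34177543  0.2023826 ] 17.568173780283292 [-0.41285614 -0.5063897  -3.98535282]
[-0.00243071  0.00526185  0.0413673 ]
```

Emit:
step_arm(steps=[[-0.006, 0.01, 0.02, 0, 0, 0, 1], [-0.006, 0.01, 0.045, 0, 0, 0, 1], [-0.006, 0.01, 0.065, 0, 0, 0, 1], [-0.006, 0.01, 0.07, 0, 0, 0, 1], [-0.006, 0.01, 0.07, 0, 0, 0, 1], [-0.006, 0.01, 0.07, 0, 0, 0, 1]])

```text
time_s: 17.55
position: [0.4371, -0.3463, 0.1829]
tcp_rot: [[0.953, 0.302, 0.0], [0.302, -0.953, -0.0], [0.0, 0.0, -1.0]]
force: [-0.0, -0.9, -2.7]
opening: 0.137
grasp_force: 30.0
```

Emit:
step_arm(steps=[[-0.003, 0.003, 0.017, 0, 0, 0, 1], [-0.003, 0.003, 0.033, 0, 0, 0, 1], [-0.003, 0.003, 0.043, 0, 0, 0, 1], [-0.003, 0.003, 0.052, 0, 0, 0, 1], [-0.003, 0.003, 0.061, 0, 0, 0, 1], [-0.003, 0.003, 0.069, 0, 0, 0, 1], [-0.003, 0.003, 0.073, 0, 0, 0, 1], [-0.003, 0.003, 0.073, 0, 0, 0, 1]])

```text
time_s: 18.22
position: [0.4365, -0.3474, 0.1609]
tcp_rot: [[0.953, 0.302, -0.0], [0.302, -0.953, -0.0], [-0.0, 0.0, -1.0]]
force: [-0.4, -0.7, -2.5]
opening: 0.137
grasp_force: 30.0
```

Emit:
step_arm(steps=[[0, 0, 0, 0, 0, 0, 1], [0, 0, 0, 0, 0, 0, 1]])

```text
time_s: 18.38
position: [0.4365, -0.3475, 0.1609]
tcp_rot: [[0.953, 0.302, 0.0], [0.302, -0.953, -0.0], [0.0, 0.0, -1.0]]
force: [-0.4, -0.7, -2.1]
opening: 0.132
grasp_force: 30.0
```

Emit:
step_arm(steps=[[0, 0, 0.004, 0, 0, 0, 1], [0, 0, 0.007, 0, 0, 0, 1], [0, 0, 0.007, 0, 0, 0, 1], [0, 0, 0.007, 0, 0, 0, 1]])

```text
time_s: 18.72
position: [0.4366, -0.3475, 0.1608]
tcp_rot: [[0.953, 0.302, 0.001], [0.302, -0.953, -0.001], [0.0, 0.001, -1.0]]
force: [-2.6, 2.4, 9.6]
opening: 0.135
grasp_force: 30.0
```

The force rose at exactly the home height (0.161), so the lid is seated. Releasing and rising.

Emit:
step_arm(steps=[[0, 0, -0.005, 0, 0, 0, 1], [0, 0, -0.005, 0, 0, 0, 0.2], [0, 0, -0.005, 0, 0, 0, 0], [0, 0, -0.005, 0, 0, 0, 0], [0, 0, -0.005, 0, 0, 0, 0], [0, 0, -0.05, 0, 0, 0, 0], [0, 0, -0.15, 0, 0, 0, 0], [0, 0, -0.27, 0, 0, 0, 0]])

```text
time_s: 19.38
position: [0.4353, -0.3462, 0.2382]
tcp_rot: [[0.954, 0.301, -0.004], [0.301, -0.953, 0.005], [-0.003, -0.006, -1.0]]
force: [0.3, -0.7, -0.4]
opening: 0.485
grasp_force: 0.0
```

Emit:
step_arm(steps=[[0, 0, -0.1, 0, 0, 0, 0], [0, 0, -0.2, 0, 0, 0, 0], [0, 0, -0.3, 0, 0, 0, 0], [0, 0, -0.3, 0, 0, 0, 0], [0, 0, -0.3, 0, 0, 0, 0], [0, 0, -0.3, 0, 0, 0, 0]])

```text
time_s: 19.88
position: [0.4361, -0.347, 0.3291]
tcp_rot: [[0.953, 0.302, -0.001], [0.302, -0.953, 0.001], [-0.0, -0.001, -1.0]]
force: [0.0, -0.2, -0.3]
opening: 0.501
grasp_force: 0.0
```

Run:
```python
from h import *
c=snap('wrist','w9');s=snap('scene','s9');print(c['state']['position'],c['state']['force'])
a=cv2.resize(c['image'][20:260,96:416],(400,300),interpolation=2);b=cv2.resize(s['image'][105:225,130:290],(400,300),interpolation=2)
cv2.imwrite('pics/w9v.png',np.hstack([a,b])[:,:,::-1])
```

```text
[ 0.43609555 -0.34698802  0.32911348] [ 0.02650112 -0.16088353 -0.27340013]
```

View pics/w9v.png

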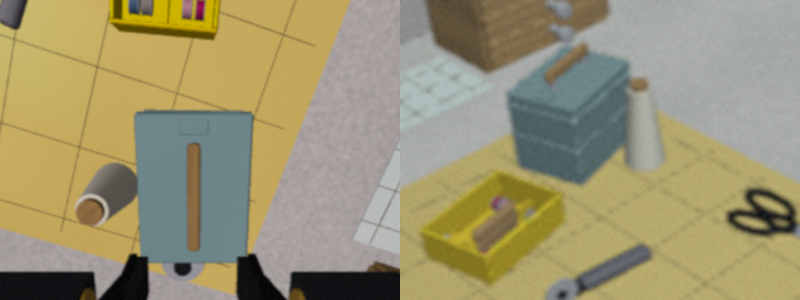

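The stack is closed. Three tiers are flush with even seams, the lid's mark is at the key end (194,127), the cone stands, and the gripper is clear above. Handing in.

```bash
python3 -c "
from h import *
c=load('w9');meas(c,[(136,112),(251,112),(248,263),(141,263)],.156-.02,'lid',96,20,1.25)
print(hand_in())"
```

```text
lid [ 0.4378 -0.3475] LW 0.1455 0.1044 yaw [18.02 17.6 ]
   shift tool xyz m [ 0.0014  0.001  -0.    ] tool yaw 17.55
the job is handed in; nothing more can be done
None
```

The sewing box is closed and handed in at about 20 s. The lid was tipped flat first, then the tray and lid were each lowered to home height, keys in notches, and released. The last pictures show the stack flush and the cone standing; the hand-in gave no verdict.

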